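Switch on the dough roller under its splash guard

TASK

Switch on the electric dough roller: with the fingertips lift the hinged clear guard well up by the tab along its front edge and, while it rests raised on the back of the fingers, push the toggle beneath it fully over from off (leaning to the front) to on (leaning to the hinge). Then draw the fingers out, so that the guard drops fully shut over the toggle, and finish clear of everything. Nothing is to be picked up: leave the bowls and the rolling pin undisturbed where they are.

Things in the scene. Friction and masses are not known exactly. Their poses are not given: they have to be found in the camera images.
- dough_roller: Electric dough roller, fixed. Frame: front to -x, z up, origin on the counter under the toggle's pivot; (x, y, z) in all entries are mm in this frame. White motor housing under the switch: x -34 to 190, y -85 to 105, top z 120; grey switch plate on it: x -33 to 41, y +-58, top z 124. Roller head on the left: y 124 to 402, x 15 to 225, top z 200; its chute reaches x -32 below z 100.
- guard (a joint): Clear hood over the toggle, 100 wide, 70 g, open in front and below. Turns about y through (24, 0, 132). Rad: 0 shut, grows as the front edge is lifted up and towards +x, stops at 1.3. Weight and a light spring (under 1 N at the tab) shut it from any angle when let go. Shut, its 3 thick roof slopes from (24, 0, 167) to (-25, 0, 151), underside. Side cheeks: inner faces y +-47, down to z 127.
- toggle (a joint): Power toggle, steel bat lever 23 long, 6 to 8 thick, under the middle of the guard, pivot (0, 0, 130), turning about y. Rad: 0 off, leaning 0.32 to the front (-x), tip at (-7, 0, 152); 0.64 on, leaning 0.32 to the rear (+x, to the hinge), tip at (7, 0, 152). About 2 N at the tip moves it; it stays where it is left.
- guard_tab (a point): Middle of the front edge of the guard's grey finger tab; (-41, 0, 152) when shut; moves with the guard. The tab is level when shut, 3 thick (5 at the rounded edge), 100 wide, from x -41 back to -25, its underside at z 151, 27 above the switch plate. It overhangs the housing's front by 7 and can be reached from in front and below.
- guard_hinge (a point): Middle of the guard's hinge axis, at (24, 0, 132).
- toggle_tip (a point): Near the top end of the toggle lever, on its centre line.
- bowl_large: Blue enamel bowl, loose, 128 across the rim, 62 high, origin under its centre, on the counter beside the machine. To be left alone.
- bowl_small: Blue enamel bowl, loose, 116 across the rim, 50 high, origin under its centre, on the counter beside the machine. To be left alone.
- board: Round wooden rolling board, fixed, 240 across, 20 thick, origin under its centre.
- pin: Beech rolling pin, loose, lying on the board along its own x, 300 long, 46 thick, origin on its underside at the middle. To be left alone.

How it is judged:
On the way, in this order (a step that is already met when the one before it is completed fails the run):
1. the guard is lifted by 0.2 rad or more (its tab 13 mm up) while the toggle is still off (value of joint guard above 0.2 rad and value of joint toggle below 0.2 rad), for 0.1 s.
2. the toggle is pushed over to on under the raised guard (value of joint toggle above 0.55 rad and value of joint guard above 0.15 rad), for 0.1 s.
3. the guard has dropped shut with the toggle on (value of joint guard below 0.05 rad and value of joint toggle above 0.55 rad), for 0.2 s.
At the end, for the whole second after the job is handed in: The toggle is on (0.55 rad or more of its 0.64), the guard is shut over it (under 0.05 rad), the bowls are within 20 mm and the rolling pin within 30 mm of where they stood (all of step 3 and distance of each of bowl_large, bowl_small from where it was at the start of the episode below 0.02 m and distance of pin from where it was at the start of the episode below 0.03 m); the robot touches nothing.
It fails at once if a bowl is pushed, lifted or carried more than 20 mm from its place (distance of any of bowl_large, bowl_small from where it was at the start of the episode above 0.02 m).
It fails at once if the rolling pin is pushed, lifted or carried more than 30 mm from its place (distance of pin from where it was at the start of the episode above 0.03 m).
It also fails if it takes over 38 s, if anything falls off the work surface, if the arm or the gripper's body presses on something with over 40 N, if the wrist force passes 120 N, or if a joint passes its speed limit or range.

ROBOT

A 6-joint arm with a two-finger parallel gripper is mounted at the origin on the work surface. World frame = base frame: x ahead of the robot, y to its left, z up, the work surface at z = 0. Lengths are in m, angles in rad, forces in N, time in s.
With the tool pointing down it reaches from about 0.325 to 0.85 m from the base axis. Payload 4.4 kg.
Tool frame: the origin (TCP) lies on the centre line of the jaws, within the pads' length; the fingertips stand 11 mm ahead of it and the grasp point (between the pads) lies 8 mm behind it; z points along the fingers, y is the line along which they close (so a half turn about z gives the same grasp; the last joint's range is limited). The gripper opens to 94 mm and grips with 3 to 60 N. Pads are 16 mm wide; open, the fingers measure 119 mm over their backs; the gripper's body (75 mm by 177 mm) begins 78 mm behind the grasp point.
Start: joints at [-0.15, 0.207, 1.542, -0, 1.393, -0.15], TCP at [0.575, -0, 0.192] pointing down, gripper open.
Joint ranges: [-2.73, 2.73], [-0.86, 2.22], [0.23, 2.46], [-1.11, 4.25], [0.08, 2.63], [-2.82, 2.82]. Speed limits (rad/s): [2.79, 2.79, 3.14, 3.14, 3.14, 3.14].

INTERFACE

Orientations are given as a 3x3 rotation matrix whose columns are the frame's x, y, z axes.
In Python, from workcell import state, get_image, finish_job gives the robot as it stands. The module is installed in compiled form; this text tells all that it offers.
- The arm moves only by the tool servo_tool, never from a script. Its argument "deltas" is a list of rows, each an object with "grip": the finger opening in mm, from 0 to 94; "translation": the shift along the tool's x, y, z in mm, a list of three; "yaw": the turn about the tool's z in rad. In form: [{"grip": grip, "translation": [tx, ty, tz], "yaw": yaw}, ...]. A call has exactly 8 rows; each row shifts and turns the commanded pose from where the row before left it, along the tool's axes as they then stand; what a row does not reach is not made up. A row lasts 1/8 s, in which the tool goes at most 62.5 mm and 10.7 degrees, less where a joint would pass 70% of its speed; a pose out of reach is approached as far as the arm can. A call is refused whole if a number of a shift passes 62.5 or a number of a turn 0.188, either way. A call with a gripper value outside its range is refused whole. The fingers move at their own pace and stop on an object; "squeeze" is the grip in N (left out, the last holds). Time passes only in rows, so rows that do not move let the fingers close, or fill a call up. It gives the time, the measured TCP pose, the force, the opening and the grip force at its end, in the units of the state.
- state(): the state, without advancing time (a new reading comes with each control period).
- get_image(name): name is "scene" or "side" or "wrist"; returns a dict with "image" (400x640x3 uint8, red, green, blue), "vfov" (degrees; the focal length in pixels is half the picture's height over the tangent of half this angle, whatever the lens; pixels are square), "cx", "cy" (the principal point, pixels), "eye" and "attitude" of the camera in the world. Camera axes: x right, y up, looking along -z (the intrinsics and any distortion apply to the point x, -y, -z); pixel columns grow to the right and rows downward; lengths in m; the calibration is good to about 2 mm. A picture is of the moment at which its call begins. There is no depth.
- finish_job(): hands the job in; it is judged then, once.
The state is a dict: "time": time; "joint_positions": joint angles; "joint_velocities": joint speeds; "tau": joint torques, N m; "ee_pos": TCP position; "orientation": TCP orientation; "wrist_force": force on the tool from outside, world axes, zero at the start; "ft_torque": the same for the moment, N m; "width": finger opening in m; "grasp_force": force on a finger pad.
Only numpy, scipy, OpenCV 4.12 (cv2) and the standard library are available. Lean on these libraries where they do the work, as an engineer would, in place of code of your own. Each camera call takes 0.05 s, during which the arm holds its last target. There are 200 camera calls.

## Working session

There is one attempt and no reset: what is moved stays moved. The work goes in short steps, Python scripts to look and compute and a tool call to move; the robot and the scene stay as the last step left them, time stands still between calls to the robot, and variables do not carry over. Pictures are saved under pics/ and viewed, at most 10 in all, crops included, and the job is handed in when it is done.

Besides the shell and the picture viewer there is one more tool, called by a JSON object that holds its "method" and its "body", one argument or row to a line. servo_tool: Moves the arm, as the interface text tells. Its arguments: {"type":"object","properties":{"deltas":{"type":"array","items":{"type":"object","properties":{"grip":{"type":"number"},"translation":{"type":"array","items":{"type":"number"}},"yaw":{"type":"number"}}}},"squeeze":{"type":"number"}},"required":["deltas"]}

```bash
mkdir -p pics; ls
python3 - <<'E'
from workcell import state,get_image
import cv2,numpy as np
s=state();print(s)
for n in("scene","side"):
    d=get_image(n);cv2.imwrite(f"pics/{n}0.png",d["image"][:,:,::-1]);print(n,{k:v for k,v in d.items() if k!="image"})
E
```

```text
pics
{'time': 0.0, 'joint_positions': array([-1.50490211e-01,  2.07404345e-01,  1.54291061e+00, -5.50497719e-06,
        1.39345974e+00, -1.50501731e-01]), 'joint_velocities': array([ 0.00206359,  0.00028178,  0.00065632, -0.0019209 , -0.00182552,
        0.00082119]), 'tau': array([-8.39226868e-05, -3.70882022e+01, -2.81415099e+01,  6.96549774e-02,
        3.60915181e-02, -1.71865345e-04]), 'ee_pos': array([5.74194798e-01, 1.14464969e-04, 1.90920263e-01]), 'orientation': array([[-1.21503989e-05,  9.99997671e-01, -2.15818288e-03],
       [ 9.99999948e-01,  1.28448862e-05,  3.21779066e-04],
       [ 3.21806038e-04, -2.15817886e-03, -9.99997619e-01]]), 'wrist_force': array([-0.44093259, -0.37609256, -1.15421385]), 'ft_torque': array([0.0334369 , 0.02006753, 0.01775953]), 'grasp_force': 0.0, 'width': 0.09412866344158874}
scene {'vfov': 54.87141312278587, 'cx': 323.7469192638436, 'cy': 199.24239976474684, 'eye': array([ 0.97297248, -0.36188885,  0.65680132]), 'attitude': array([[ 0.59186468, -0.54861612,  0.59052227],
       [ 0.80603692,  0.40359046, -0.43291942],
       [-0.00082258,  0.73221247,  0.68107579]])}
side {'vfov': 52.981938085540435, 'cx': 312.9929996300769, 'cy': 193.43982955761834, 'eye': array([0.29703755, 0.49332483, 0.64956272]), 'attitude': array([[-0.90598233,  0.29071952, -0.3076982 ],
       [-0.42330008, -0.61596997,  0.66437793],
       [ 0.00361478,  0.73216334,  0.6811195 ]])}
```

View pics/scene0.png

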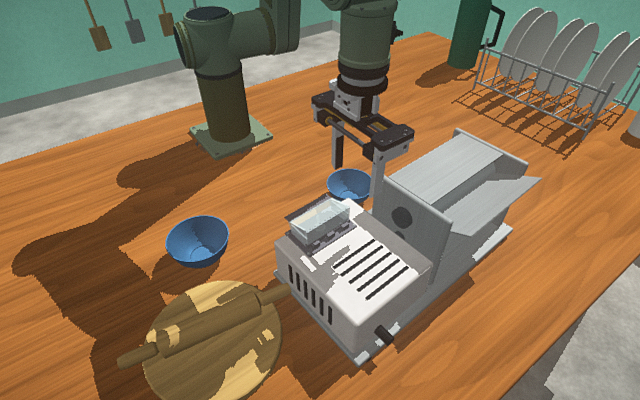

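View pics/side0.png

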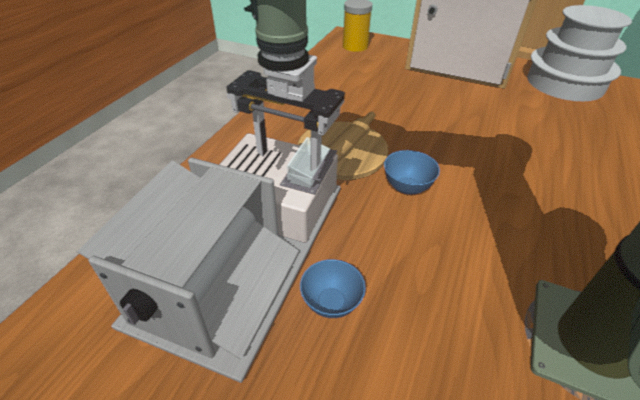

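The scene view shows the roller with its switch side facing the robot. The guard is near (320,220), the right front housing corner near (275,240), the bowls near (197,240) and (350,185), and the pin on the board at lower left. In the side view the gripper covers the guard near (310,165). Next I'll enlarge the scene view and check the wrist view.

Run:
```python
from workcell import get_image
import cv2
im=cv2.imread("pics/scene0.png")[170:370,250:450]
cv2.imwrite("pics/scene_crop.png",cv2.resize(im[:150],None,fx=4,fy=4,interpolation=cv2.INTER_CUBIC))
d=get_image("wrist");cv2.imwrite("pics/wrist0.png",d["image"][:,:,::-1]);print({k:v for k,v in d.items() if k!="image"})
```

```text
{'vfov': 63.79364361562352, 'cx': 321.4202294150095, 'cy': 196.24486111972652, 'eye': array([0.57290148, 0.06827893, 0.38426266]), 'attitude': array([[ 0.99999757, -0.00155068,  0.00156955],
       [ 0.0011307 ,  0.9710296 ,  0.23895656],
       [-0.00189462, -0.23895421,  0.97102899]])}
```

View pics/scene_crop.png

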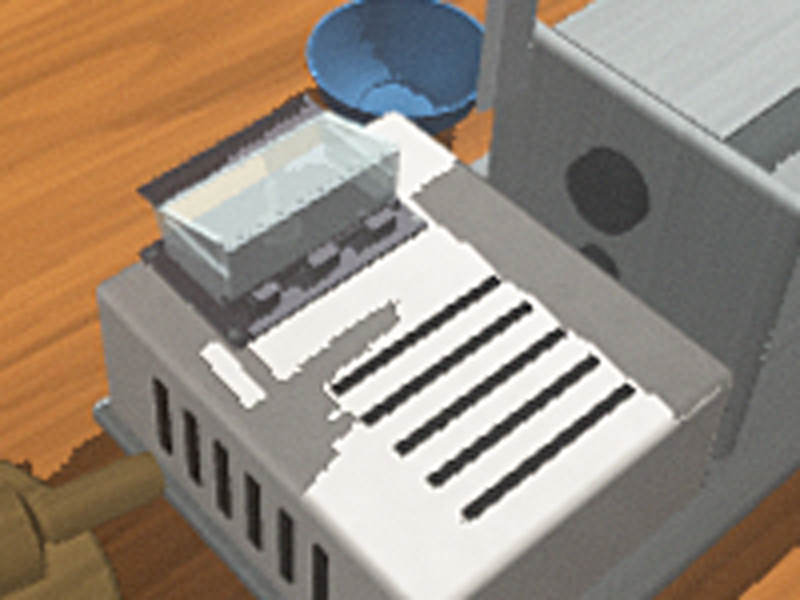

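View pics/wrist0.png

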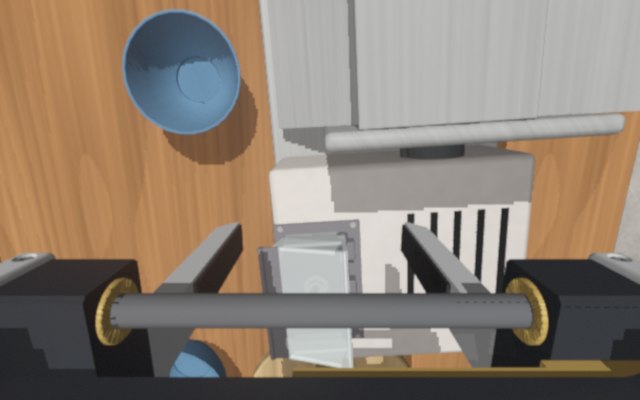

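The wrist view shows the tab as the dark strip from (259,247) to (271,357) and the plate's left corners at (276,222) and (359,220). In the scene crop the tab's front corners are at (305,97) and (140,190), and the plate corners at (143,253), (238,343) and (425,225). I'll cast rays from these and fit the roller's pose.

```bash
cat > h.py <<'E'
import numpy as np
def cast(d,px,z,h=400):
    f=h/2/np.tan(np.radians(d["vfov"])/2)
    r=np.array(d["attitude"])@np.array([(px[0]-d["cx"])/f,-(px[1]-d["cy"])/f,-1])
    e=np.array(d["eye"]); return (e+r*(z-e[2])/r[2])[:2]
def fit(P,W):
    P=np.array(P,float)/1000;W=np.array(W);p=P-P.mean(0);w=W-W.mean(0)
    a=np.arctan2((p[:,0]*w[:,1]-p[:,1]*w[:,0]).sum(),(p*w).sum())
    R=np.array([[np.cos(a),-np.sin(a)],[np.sin(a),np.cos(a)]]);t=W.mean(0)-R@P.mean(0)
    return a,t,R,(W-(P@R.T+t))*1000
E
python3 - <<'E'
from workcell import get_image
from h import *
np.set_printoptions(precision=4,suppress=True)
sc=get_image("scene");w=get_image("wrist")
S=[((305,97),(-41,50),.154),((140,190),(-41,-50),.154),((143,253),(-33,-58),.124),((238,343),(41,-58),.124),((425,225),(41,58),.124)]
V=[((259,247),(-41,50),.154),((271,357),(-41,-50),.154),((276,222),(-33,58),.124),((359,220),(41,58),.124)]
PS=[p for _,p,_ in S];WS=[cast(sc,(250+u[0]/4,170+u[1]/4),z) for u,_,z in S]
PV=[p for _,p,_ in V];WV=[cast(w,u,z) for u,_,z in V]
for P,W in((PS,WS),(PV,WV),(PS+PV,WS+WV)):
    a,t,R,e=fit(P,W);print("yaw",a,"t",t,"tab",R@[-.041,0]+t);print(e)
E
```

```text
yaw 0.06350794034403114 t [ 0.5715 -0.0761] tab [ 0.5306 -0.0787]
[[ 1.0409 -1.1386]
 [ 0.8263  0.4612]
 [ 1.6786  1.2706]
 [-2.5635  1.8935]
 [-0.9823 -2.4867]]
yaw 0.05123532258639256 t [ 0.5685 -0.076 ] tab [ 0.5275 -0.0781]
[[-0.1478 -0.5723]
 [ 0.3464 -0.0423]
 [ 1.5249  1.2537]
 [-1.7235 -0.6391]]
yaw 0.06516751806765268 t [ 0.5703 -0.0759] tab [ 0.5294 -0.0786]
[[ 2.2848 -1.2268]
 [ 1.9046  0.3623]
 [ 2.7445  1.1577]
 [-1.4897  1.658 ]
 [ 0.2836 -2.7099]
 [-1.3059 -0.0527]
 [-2.2026  0.3963]
 [ 0.4846  1.6686]
 [-2.7039 -1.2536]]
```

{"method": "servo_tool", "body": {
  "deltas": [
    {"grip": 0, "translation": [0, 0, -20], "yaw": 0},
    {"grip": 0, "translation": [-16, -14, 0], "yaw": 0},
    {"grip": 0, "translation": [-16, -15, 0], "yaw": 0},
    {"grip": 0, "translation": [-16, -14, 0], "yaw": 0},
    {"grip": 0, "translation": [-16, -15, 0], "yaw": 0},
    {"grip": 0, "translation": [-16, -14, 0], "yaw": 0},
    {"grip": 0, "translation": [0, 0, 0], "yaw": -0.06},
    {"grip": 0, "translation": [0, 0, 0], "yaw": 0}
  ],
  "squeeze": 20
}}

```text
time: 1.25
ee_pos: [0.5022, -0.0809, 0.212]
orientation: [[-0.058, 0.998, -0.0], [0.998, 0.058, 0.0], [0.0, -0.0, -1.0]]
wrist_force: [0.4, -0.0, -1.1]
width: 0.0176
grasp_force: 0.0
```

{"method": "servo_tool", "body": {
  "deltas": [
    {"grip": 0, "translation": [0, 0, 14], "yaw": 0},
    {"grip": 0, "translation": [0, 0, 14], "yaw": 0},
    {"grip": 0, "translation": [0, 0, 14], "yaw": 0},
    {"grip": 0, "translation": [0, 0, 14], "yaw": 0},
    {"grip": 0, "translation": [0, 0, 14], "yaw": 0},
    {"grip": 0, "translation": [0, 0, 13], "yaw": 0},
    {"grip": 0, "translation": [0, 0, 0], "yaw": 0},
    {"grip": 0, "translation": [0, 0, 0], "yaw": 0}
  ]
}}

```text
time: 2.25
ee_pos: [0.5034, -0.0801, 0.1294]
orientation: [[-0.06, 0.998, 0.001], [0.998, 0.06, -0.0], [-0.0, 0.001, -1.0]]
wrist_force: [-0.0, 0.2, -0.0]
width: 0.0005
grasp_force: 0.0
```

Run:
```python
from workcell import get_image,state
import cv2,numpy as np
a=get_image("side")["image"][100:250,230:380,::-1];b=get_image("wrist")["image"][:,:,::-1]
a=cv2.resize(a,(400,400),interpolation=cv2.INTER_CUBIC)
b=b[150:400,200:450];b=cv2.resize(b,(400,400),interpolation=cv2.INTER_CUBIC)
cv2.imwrite("pics/c1.png",np.hstack([a,b]));s=state();print(s["ee_pos"],s["wrist_force"],s["width"])
```

```text
[ 0.50364956 -0.08024181  0.12980909] [-0.19401982 -0.1775304  -0.24624207] 0.0003766518215294931
```

View pics/c1.png

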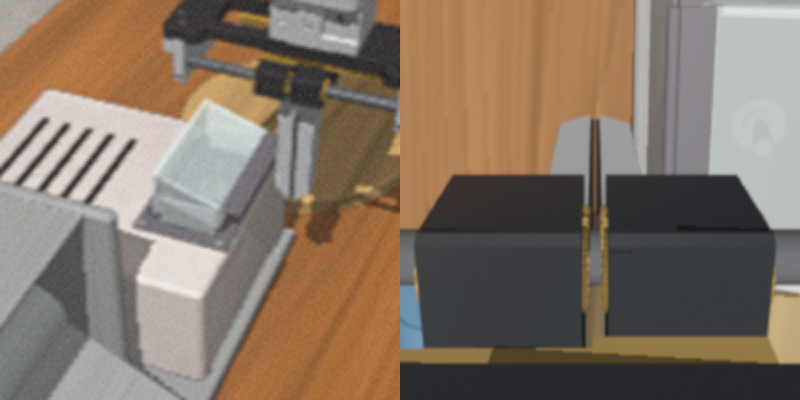

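The fingers are closed and upright in front of the tab. In the wrist half, the tab's front edge is at crop column 672 and the toggle shows through the guard near (757,130).

Run:
```python
from workcell import get_image,state
from h import *
w=get_image("wrist");s=state()
def rel(p):
    v=np.array([*p])-s["ee_pos"][:2]; o=np.array(s["orientation"]); return (o[:2,:2].T@v*1000).round(1)
px=lambda u,v:(200+(u-400)*.625,150+v*.625)
print("tab edge tool xy",rel(cast(w,px(672,60),.154)),rel(cast(w,px(669,180),.154)))
print("toggle",rel(cast(w,px(757,130),.15)))
print("finger outer tip",rel(cast(w,px(632,122),.118)))
```

```text
tab edge tool xy [31.6 24.4] [-12.2  25. ]
toggle [ 5.2 56.3]
finger outer tip [-3.  14.2]
```

```bash
cat >> h.py <<'E'
def proj(d,p,h=400):
    f=h/2/np.tan(np.radians(d["vfov"])/2); c=np.array(d["attitude"]).T@(np.array(p)-d["eye"])
    return (d["cx"]+f*c[0]/-c[2], d["cy"]-f*c[1]/-c[2])
E
python3 - <<'E'
from workcell import get_image,state
from h import *
s=state();o=np.array(s["orientation"])
for n in("side","wrist","scene"):
    d=get_image(n)
    print(n,d["eye"],[np.round(proj(d,s["ee_pos"]+o@np.array(q)/1000),1) for q in((8,12.5,11),(8,-12.5,11),(-8,12.5,11),(8,12.5,-40))])
E
```

```text
side [0.29703755 0.49332483 0.64956272] [array([332.5, 182. ]), array([344.4, 185.1]), array([335.2, 177.2]), array([333.5, 162. ])]
wrist [ 0.49741277 -0.0119943   0.3229382 ] [array([343., 211.]), array([305.2, 211. ]), array([342.6, 233.8]), array([349.5, 239.6])]
scene [ 0.97297248 -0.36188885  0.65680132] [array([305.5, 212.3]), array([297.9, 205.6]), array([299., 216.]), array([304.6, 193.1])]
```

Run:
```python
from workcell import get_image,state
from h import *
import cv2
s=state();o=np.array(s["orientation"]);out=[]
for n in("side","scene"):
    d=get_image(n);im=d["image"][:,:,::-1]
    u,v=map(int,proj(d,s["ee_pos"])); x0,y0=u-40,v-45
    c=cv2.resize(im[y0:y0+80,x0:x0+80],(400,400),interpolation=cv2.INTER_NEAREST).copy()
    for q in((8,12.5,11),(8,-12.5,11),(-8,12.5,11),(-8,-12.5,11)):
        a,b=proj(d,s["ee_pos"]+o@np.array(q)/1000);cv2.circle(c,(int((a-x0+.5)*5),int((b-y0+.5)*5)),3,(0,0,255),-1)
    print(n,x0,y0);out.append(c)
cv2.imwrite("pics/c2.png",np.hstack(out))
```

```text
side 300 132
scene 258 161
```

View pics/c2.png

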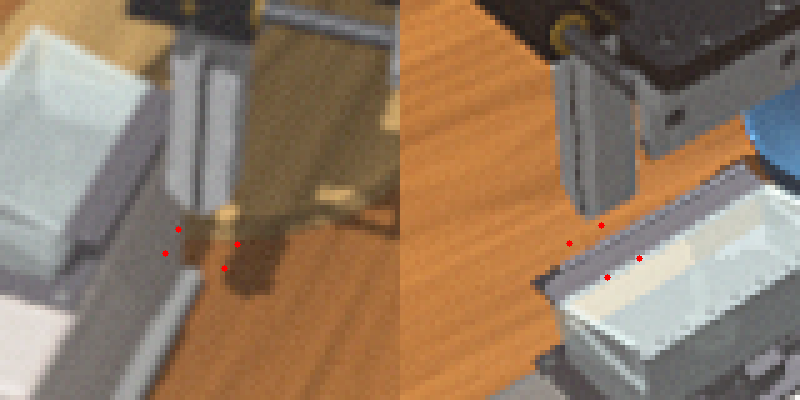

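Run:
```python
from workcell import get_image
from h import *
d=get_image("scene");e=np.array([.5742,.0001,.1909])
for z in(11,0,-9,-20):
  print(z,[np.round(proj(d,e+np.array([y,x,-z])/1000),0) for x,y in((8,-47),(8,-59.5),(-8,-47),(8,59.5),(-8,47),(-8,59.5))])
import cv2
from workcell import state
s=state();o=np.array(s["orientation"])
# triangulate tip: least squares of rays side(crop 165..235 @ ~) & scene
sd=get_image("side")
def ray(d,px):
    f=200/np.tan(np.radians(d["vfov"])/2);r=np.array(d["attitude"])@np.array([(px[0]-d["cx"])/f,-(px[1]-d["cy"])/f,-1]);return np.array(d["eye"]),r/np.linalg.norm(r)
A=np.zeros((3,3));b=np.zeros(3)
for dd,p in((sd,(300+198/5,132+207/5)),(d,(258+200/5,161+207/5))):
    E,r=ray(dd,p);M=np.eye(3)-np.outer(r,r);A+=M;b+=M@E
X=np.linalg.solve(A,b);print("tip",X,"in tool",o.T@(X-s["ee_pos"])*1000)
```

```text
11 [array([342., 176.]), array([338., 173.]), array([335., 179.]), array([379., 207.]), array([367., 207.]), array([372., 211.])]
0 [array([342., 172.]), array([338., 169.]), array([335., 175.]), array([379., 202.]), array([368., 202.]), array([373., 206.])]
-9 [array([342., 168.]), array([338., 165.]), array([335., 171.]), array([380., 199.]), array([368., 198.]), array([373., 202.])]
-20 [array([342., 164.]), array([338., 160.]), array([335., 167.]), array([380., 194.]), array([369., 194.]), array([374., 198.])]
tip [ 0.5036754  -0.07909358  0.14036693] in tool [  0.936015     0.60956315 -11.10815786]
```

Ray-casting from both fixed views puts the visible fingertips at z ≈ 0.140, about 11 mm behind the reported TCP instead of 11 mm ahead. I'll go by the pictures: lower 22 mm and close most of the gap to the tab.

{"method": "servo_tool", "body": {
  "deltas": [
    {"grip": 0, "translation": [0, 0, 8], "yaw": 0},
    {"grip": 0, "translation": [0, 0, 8], "yaw": 0},
    {"grip": 0, "translation": [2, 0, 6], "yaw": 0},
    {"grip": 0, "translation": [0, 3, 0], "yaw": 0},
    {"grip": 0, "translation": [0, 3, 0], "yaw": 0},
    {"grip": 0, "translation": [0, 3, 0], "yaw": 0},
    {"grip": 0, "translation": [0, 0, 0], "yaw": 0},
    {"grip": 0, "translation": [0, 0, 0], "yaw": 0}
  ]
}}

```text
time: 3.75
ee_pos: [0.5119, -0.0775, 0.1071]
orientation: [[-0.06, 0.998, 0.0], [0.998, 0.06, -0.0], [-0.0, 0.0, -1.0]]
wrist_force: [0.3, -0.5, 1.0]
width: 0.0006
grasp_force: 0.0
```

{"method": "servo_tool", "body": {
  "deltas": [
    {"grip": 0, "translation": [0, 2, 0], "yaw": 0},
    {"grip": 0, "translation": [0, 1, 0], "yaw": 0},
    {"grip": 0, "translation": [0, 1, 0], "yaw": 0},
    {"grip": 0, "translation": [0, 1, 0], "yaw": 0},
    {"grip": 0, "translation": [0, 0, 0], "yaw": 0},
    {"grip": 0, "translation": [0, 0, 0], "yaw": 0},
    {"grip": 0, "translation": [0, 0, 0], "yaw": 0},
    {"grip": 0, "translation": [0, 0, 0], "yaw": 0}
  ]
}}

```text
time: 4.75
ee_pos: [0.5148, -0.0773, 0.1066]
orientation: [[-0.06, 0.998, -0.005], [0.998, 0.06, -0.0], [0.0, -0.005, -1.0]]
wrist_force: [-6.1, -1.0, 3.3]
width: 0.0003
grasp_force: 3.0
```

{"method": "servo_tool", "body": {
  "deltas": [
    {"grip": 0, "translation": [0, 1, -3], "yaw": 0},
    {"grip": 0, "translation": [0, 1, -3], "yaw": 0},
    {"grip": 0, "translation": [0, 1.5, -3], "yaw": 0},
    {"grip": 0, "translation": [0, 1.5, -3], "yaw": 0},
    {"grip": 0, "translation": [0, 2, -3], "yaw": 0},
    {"grip": 0, "translation": [0, 2, -3], "yaw": 0},
    {"grip": 0, "translation": [0, 0, 0], "yaw": 0},
    {"grip": 0, "translation": [0, 0, 0], "yaw": 0}
  ]
}}

```text
time: 5.75
ee_pos: [0.5233, -0.0767, 0.1248]
orientation: [[-0.06, 0.998, -0.006], [0.998, 0.06, -0.0], [0.0, -0.006, -1.0]]
wrist_force: [-8.0, -1.6, 5.0]
width: 0.0004
grasp_force: 3.9
```

Run:
```python
from workcell import get_image,state
import cv2,numpy as np
o=[]
for n,(x,y) in(("side",(250,100)),("scene",(250,150))):
    im=get_image(n)["image"][y:y+100,x:x+100,::-1];o.append(cv2.resize(im,(400,400),interpolation=cv2.INTER_NEAREST))
cv2.imwrite("pics/c3.png",np.hstack(o));s=state();print(s["ee_pos"],s["wrist_force"])
```

```text
[ 0.52327523 -0.07674805  0.12476904] [-7.06311607 -0.60419936  4.98137857]
```

View pics/c3.png

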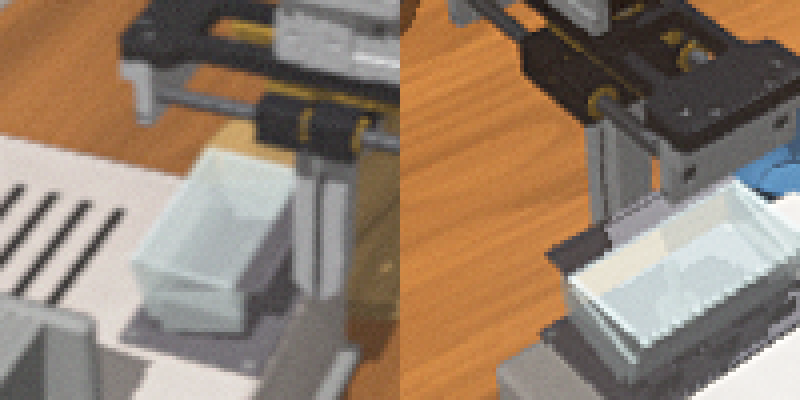

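{"method": "servo_tool", "body": {
  "deltas": [
    {"grip": 0, "translation": [0, 0.5, -3], "yaw": 0},
    {"grip": 0, "translation": [0, 1, -3], "yaw": 0},
    {"grip": 0, "translation": [0, 1, -3], "yaw": 0},
    {"grip": 0, "translation": [0, 1.5, -3], "yaw": 0},
    {"grip": 0, "translation": [0, 2, -1], "yaw": 0},
    {"grip": 0, "translation": [0, 2, 0], "yaw": 0},
    {"grip": 0, "translation": [0, 2, 0], "yaw": 0},
    {"grip": 0, "translation": [0, 0, 0], "yaw": 0}
  ]
}}

```text
time: 6.85
ee_pos: [0.5355, -0.0761, 0.1385]
orientation: [[-0.06, 0.998, -0.001], [0.998, 0.06, -0.0], [-0.0, -0.001, -1.0]]
wrist_force: [-0.9, 0.6, 0.7]
width: 0.0004
grasp_force: 0.8
```

{"method": "servo_tool", "body": {
  "deltas": [
    {"grip": 0, "translation": [0, 2, 0], "yaw": 0},
    {"grip": 0, "translation": [0, 2, 0], "yaw": 0},
    {"grip": 0, "translation": [0, 2, 0], "yaw": 0},
    {"grip": 0, "translation": [0, 0, 2], "yaw": 0},
    {"grip": 0, "translation": [0, 0, 2], "yaw": 0},
    {"grip": 0, "translation": [0, 0, 2], "yaw": 0},
    {"grip": 0, "translation": [0, 0, 0], "yaw": 0},
    {"grip": 0, "translation": [0, 0, 0], "yaw": 0}
  ]
}}

```text
time: 7.85
ee_pos: [0.5418, -0.0756, 0.1319]
orientation: [[-0.06, 0.998, 0.0], [0.998, 0.06, 0.0], [0.0, 0.0, -1.0]]
wrist_force: [-0.0, 1.0, -0.0]
width: 0.0003
grasp_force: 0.1
```

Run:
```python
from workcell import get_image,state
import cv2,numpy as np
o=[]
for n,(x,y) in(("side",(250,100)),("scene",(270,150))):
    im=get_image(n)["image"][y:y+100,x:x+100,::-1];o.append(cv2.resize(im,(400,400),interpolation=cv2.INTER_NEAREST))
cv2.imwrite("pics/c4.png",np.hstack(o));s=state();print(s["ee_pos"],s["wrist_force"])
```

```text
[ 0.54188618 -0.07563899  0.13207186] [-0.81760294  0.48398039 -0.05766778]
```

View pics/c4.png

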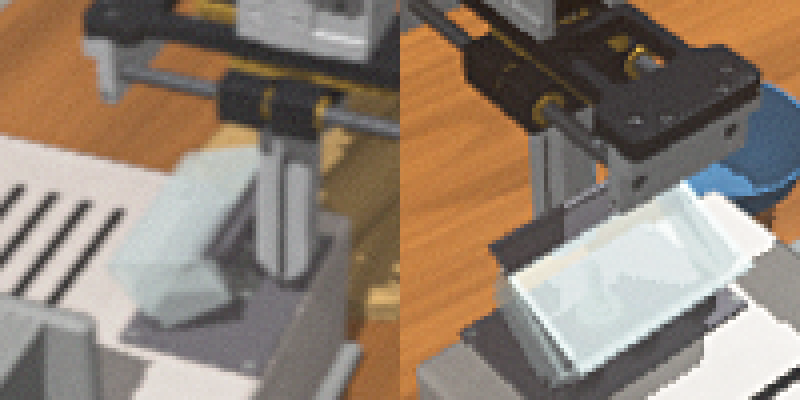

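{"method": "servo_tool", "body": {
  "deltas": [
    {"grip": 0, "translation": [0, 1, 2], "yaw": 0},
    {"grip": 0, "translation": [0, 2, 1], "yaw": 0},
    {"grip": 0, "translation": [0, 2, 0], "yaw": 0},
    {"grip": 0, "translation": [0, 2, 0], "yaw": 0},
    {"grip": 0, "translation": [0, 2, 0], "yaw": 0},
    {"grip": 0, "translation": [0, 2, 0], "yaw": 0},
    {"grip": 0, "translation": [0, 0, 0], "yaw": 0},
    {"grip": 0, "translation": [0, 0, 0], "yaw": 0}
  ]
}}

```text
time: 8.95
ee_pos: [0.5532, -0.0751, 0.1296]
orientation: [[-0.06, 0.998, 0.001], [0.998, 0.06, -0.0], [-0.0, 0.001, -1.0]]
wrist_force: [-2.7, 0.3, 6.0]
width: 0.0004
grasp_force: 2.9
```

{"method": "servo_tool", "body": {
  "deltas": [
    {"grip": 0, "translation": [0, 1, 0], "yaw": 0},
    {"grip": 0, "translation": [0, 1, 0], "yaw": 0},
    {"grip": 0, "translation": [0, 1, 0], "yaw": 0},
    {"grip": 0, "translation": [0, 1, 0], "yaw": 0},
    {"grip": 0, "translation": [0, 1, 0], "yaw": 0},
    {"grip": 0, "translation": [0, 1, 0], "yaw": 0},
    {"grip": 0, "translation": [0, 0, 0], "yaw": 0},
    {"grip": 0, "translation": [0, 0, 0], "yaw": 0}
  ]
}}

```text
time: 9.95
ee_pos: [0.5599, -0.0746, 0.1298]
orientation: [[-0.06, 0.998, 0.003], [0.998, 0.06, -0.0], [-0.0, 0.003, -1.0]]
wrist_force: [-1.3, 0.4, 5.6]
width: 0.0006
grasp_force: 2.3
```

Run:
```python
from workcell import get_image,state
import cv2,numpy as np
o=[]
for n,(x,y,w) in(("side",(265,115,80)),("wrist",(310,170,140))):
    im=get_image(n)["image"][y:y+w,x:x+w,::-1];o.append(cv2.resize(im,(400,400),interpolation=cv2.INTER_NEAREST))
cv2.imwrite("pics/c5.png",np.hstack(o));s=state();print(s["ee_pos"],s["wrist_force"])
```

```text
[ 0.55989935 -0.07466499  0.12984358] [-0.75044313  1.21862113  5.56140459]
```

View pics/c5.png

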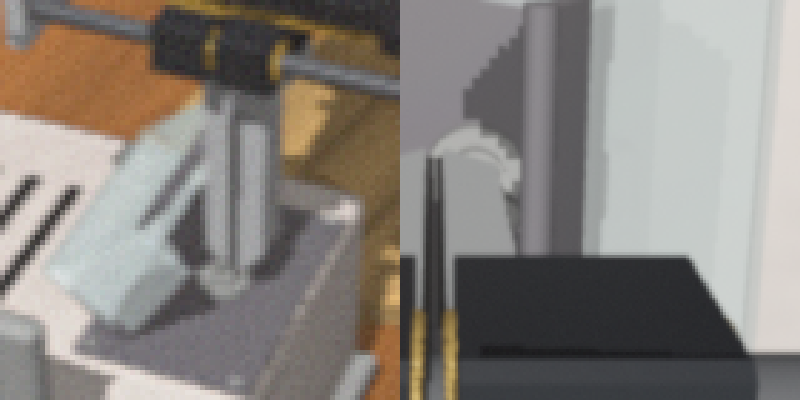

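The side half shows the guard leaning on the finger back, with the fingertip at about (225,270) over the toggle's collar. The 5.6 N upward force suggests the tip is resting on that collar, so I'll raise slightly and push on.

{"method": "servo_tool", "body": {
  "deltas": [
    {"grip": 0, "translation": [0, 0, -1], "yaw": 0},
    {"grip": 0, "translation": [0, 0, -1], "yaw": 0},
    {"grip": 0, "translation": [0, 0, 0], "yaw": 0},
    {"grip": 0, "translation": [0, 1, 0], "yaw": 0},
    {"grip": 0, "translation": [0, 1, 0], "yaw": 0},
    {"grip": 0, "translation": [0, 1, 0], "yaw": 0},
    {"grip": 0, "translation": [0, 0, 0], "yaw": 0},
    {"grip": 0, "translation": [0, 0, 0], "yaw": 0}
  ]
}}

```text
time: 11.05
ee_pos: [0.5615, -0.0744, 0.1308]
orientation: [[-0.06, 0.998, -0.001], [0.998, 0.06, 0.0], [0.0, -0.001, -1.0]]
wrist_force: [-1.9, -1.1, -0.5]
width: 0.0003
grasp_force: 0.8
```

{"method": "servo_tool", "body": {
  "deltas": [
    {"grip": 0, "translation": [0, 1, 0], "yaw": 0},
    {"grip": 0, "translation": [0, 1, 0], "yaw": 0},
    {"grip": 0, "translation": [0, 1, 0], "yaw": 0},
    {"grip": 0, "translation": [0, 1, 0], "yaw": 0},
    {"grip": 0, "translation": [0, 0, 0], "yaw": 0},
    {"grip": 0, "translation": [0, 0, 0], "yaw": 0},
    {"grip": 0, "translation": [0, 0, 0], "yaw": 0},
    {"grip": 0, "translation": [0, 0, 0], "yaw": 0}
  ]
}}

```text
time: 12.05
ee_pos: [0.5632, -0.0743, 0.1307]
orientation: [[-0.06, 0.998, -0.006], [0.998, 0.06, -0.0], [0.0, -0.006, -1.0]]
wrist_force: [-9.2, -1.1, 4.3]
width: 0.0008
grasp_force: 4.5
```

{"method": "servo_tool", "body": {
  "deltas": [
    {"grip": 0, "translation": [0, 1, 0], "yaw": 0},
    {"grip": 0, "translation": [0, 1, 0], "yaw": 0},
    {"grip": 0, "translation": [0, 0, 0], "yaw": 0},
    {"grip": 0, "translation": [0, 0, 0], "yaw": 0},
    {"grip": 0, "translation": [0, 0, -1], "yaw": 0},
    {"grip": 0, "translation": [0, 0, -1], "yaw": 0},
    {"grip": 0, "translation": [0, 0, 0], "yaw": 0},
    {"grip": 0, "translation": [0, 0, 0], "yaw": 0}
  ]
}}

```text
time: 13.05
ee_pos: [0.564, -0.0741, 0.1317]
orientation: [[-0.06, 0.998, -0.009], [0.998, 0.06, 0.0], [0.001, -0.009, -1.0]]
wrist_force: [-10.2, -0.9, 1.4]
width: 0.0005
grasp_force: 3.9
```

{"method": "servo_tool", "body": {
  "deltas": [
    {"grip": 0, "translation": [0, -5, 0], "yaw": 0},
    {"grip": 0, "translation": [0, -6, 0], "yaw": 0},
    {"grip": 0, "translation": [0, -6, 0], "yaw": 0},
    {"grip": 0, "translation": [0, -6, 0], "yaw": 0},
    {"grip": 0, "translation": [0, -7, 0], "yaw": 0},
    {"grip": 0, "translation": [0, -7, 0], "yaw": 0},
    {"grip": 0, "translation": [0, -7, 0], "yaw": 0},
    {"grip": 0, "translation": [0, -7, 0], "yaw": 0}
  ]
}}

```text
time: 14.05
ee_pos: [0.5163, -0.0772, 0.133]
orientation: [[-0.06, 0.998, -0.0], [0.998, 0.06, 0.0], [0.0, -0.0, -1.0]]
wrist_force: [-0.6, 0.2, -0.2]
width: 0.0
grasp_force: 0.1
```

{"method": "servo_tool", "body": {
  "deltas": [
    {"grip": 0, "translation": [0, -10, 0], "yaw": 0},
    {"grip": 0, "translation": [0, -10, 0], "yaw": 0},
    {"grip": 0, "translation": [0, -10, 0], "yaw": 0},
    {"grip": 0, "translation": [0, -8, -10], "yaw": 0},
    {"grip": 0, "translation": [0, 0, -20], "yaw": 0},
    {"grip": 0, "translation": [0, 0, -20], "yaw": 0},
    {"grip": 0, "translation": [0, 0, 0], "yaw": 0},
    {"grip": 0, "translation": [0, 0, 0], "yaw": 0}
  ]
}}

```text
time: 15.05
ee_pos: [0.4785, -0.0794, 0.1827]
orientation: [[-0.06, 0.998, -0.0], [0.998, 0.06, 0.0], [0.0, -0.0, -1.0]]
wrist_force: [0.1, 0.5, 0.2]
width: 0.0007
grasp_force: 0.0
```

Run:
```python
from workcell import get_image,state
from h import *
import cv2
s=state();print(s["time"],s["ee_pos"],s["wrist_force"])
d=get_image("wrist")
a=.06;R=np.array([[np.cos(a),-np.sin(a)],[np.sin(a),np.cos(a)]]);t=np.array([.569,-.076])
P=lambda d,x,y,z:np.round(proj(d,[*(R@np.array([x,y])/1000+t),z/1000])).astype(int)
o=[]
for n,w in(("scene",70),("wrist",150)):
    d=get_image(n);c=P(d,0,0,145);x0,y0=(c-w//2);x0=max(0,min(x0,640-w));y0=max(0,min(y0,400-w))
    k=400/w
    o.append(cv2.resize(d["image"][y0:y0+w,x0:x0+w,::-1],(400,400),interpolation=cv2.INTER_CUBIC))
    for q in((-7,0,152),(7,0,152),(-41,50,154),(-41,-50,154)):print(n,q,((P(d,*q)-[x0,y0])*k).round())
cv2.imwrite("pics/c6.png",np.hstack(o))
```

```text
15.05 [ 0.47854842 -0.0793773   0.18273212] [0.1404147  0.4862724  0.20137391]
scene (-7, 0, 152) [189. 171.]
scene (7, 0, 152) [217. 194.]
scene (-41, 50, 154) [240.  46.]
scene (-41, -50, 154) [  0. 177.]
wrist (-7, 0, 152) [184. 208.]
wrist (7, 0, 152) [235. 208.]
wrist (-41, 50, 154) [72. 24.]
wrist (-41, -50, 154) [ 51. 379.]
```

View pics/c6.png

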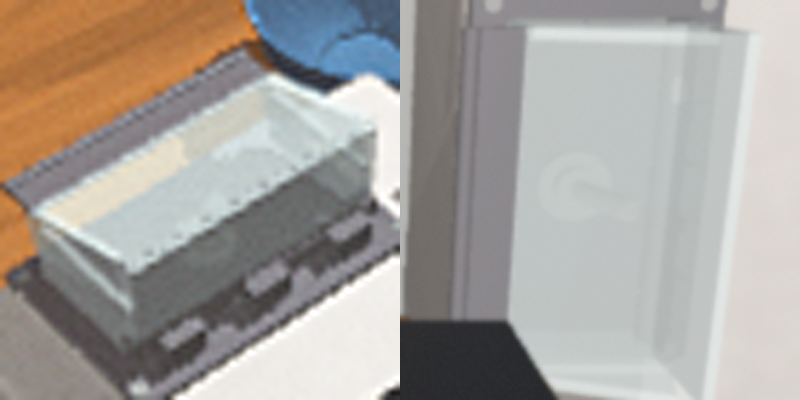

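The last picture shows the guard shut, with its tab edge where predicted. The lever leans to the hinge, tip at about (632,210) against (635,208) predicted for on.

```bash
python3 -c "
from workcell import finish_job
print(finish_job())"
```

```text
the job is handed in; nothing more can be done
None
```

The toggle is on, the guard has dropped shut over it, the bowls and pin were left alone, and the arm is clear; the job is handed in at about 15 s, with the final state checked from the last pictures since no verdict came back.

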